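Clear broken stops from the register rail's T-slot

TASK

Two snapped-off plastic stops, one orange and one red, are stuck in the T-slot of the register rail. Take the yellow-handled scraper from its wooden stand, put its key down into the slot between the grey end block and the broken stops, push both stops along the slot and out of the open end into the blue scrap bin, then put the scraper back in its stand, fully home, and let go. Move the stops only with the scraper, do not touch the lamp above the rail, and leave the other things on the table where they are.

Things in the scene. Friction and masses are not known exactly. Their poses are not given: they have to be found in the camera images.
- rail: Fixed aluminium register rail, 240 mm long (its y), 70 mm wide (its x; foot plate 90), 78 mm high, T-slot along y at x = 0. Origin: centre of its underside, at table height. Its y points roughly back at the robot, its -x side to the robot's right. The slot is cut through at both ends (y = +120 and -120 mm): the blue bin stands at the open one, the grey block shuts the other; which is which varies.
- slot_mid (a point): Middle of the slot, at the height of the rail's top (78 mm above the table); axes as the rail's. The slot's mouth is 20 mm wide, its lips 8 mm thick; below them a channel 36 mm wide and 15 mm high, floor 55 mm above the table.
- lamp: Slim white bar lamp fixed to the rail, same origin and axes: y +-130, x -38 to -12 mm, underside 208 and top 242 mm above the table, on two thin arms (z 232 to 242 mm) from posts at x = +52, y = +-105 mm. It leaves no room for an upright gripper at the scraper's handle: reach under it from the rail's -x side with the hand tilted about 40 deg. Not to be touched.
- bin: Fixed blue open scrap bin, 90 mm (x) by 88 mm (y) by 45 mm high, walls and floor 4 mm, just past the open end of the slot and aligned with the rail (its centre 166 mm from the rail's). Origin: centre of its underside, at table height.
- end_block: Fixed grey block, 70 mm (x) by 88 mm (y) by 78 mm high, with a black thumbscrew 12 mm high on top, shutting the other end of the slot (its centre 166 mm from the rail's). Origin: centre of its underside.
- stop_orange: Broken orange plastic stop, 30 g, in the slot: foot 32 mm (x) by 30 mm (y, along the slot) by 12 mm high, too wide to lift out past the lips; neck 13 x 11 mm up to 29 mm above its underside, 6 mm above the rail's top. Origin: centre of its underside. Slides along the slot when pushed.
- stop_red: Broken red plastic stop, same size and frame as the orange one. At the start one stop lies on each side of the rail's middle, each 18 to 50 mm from it. So the 55 mm of slot next to the end block are always free.
- scraper: Slot scraper, 0.2 kg. Origin: on its key's axis, at the underside of its steel shoe; z up. Key: 12 mm (x) by 28 mm (y, along the slot), 19 mm down. Shoe: x -30 to +20, y +-13 mm, 6 mm thick; rests on the stand's or rail's top when the key is fully in. Yellow handle from the shoe's top at the key's axis, leaning 40 deg towards -x, 120 mm long, 20 mm wide (y), 22 mm the other way.
- scraper_grip (a point): Point on the handle's middle line, 85 mm up along it: (-54.6, 0, 71.1) mm from the scraper's origin; axes as the scraper's. Good to pinch across y, fingers pointing down along the handle. In the slot the scraper's x and y point as the rail's, so that the handle leans out from under the lamp.
- stand: Fixed wooden scraper stand, 80 mm (x) by 66 mm (y) by 45 mm high, with a well 20 mm (x) by 36 mm (y), 27 mm deep, in the middle of its top. Origin: centre of its underside. At the start the scraper's key stands in it, handle leaning to the stand's -x; put it back the same way. It stands to the right of the rail, near or far.
- stand_mouth (a point): Centre of the well's mouth, at the stand's top; axes as the stand's.
- bottle_blue: Bystander: blue squeeze bottle, 62 mm across, 180 mm tall. Origin: centre of its underside. Leave it alone.
- bottle_teal: Bystander: green squeeze bottle, 62 mm across, 180 mm tall. Origin: centre of its underside. Leave it alone.
- bottle_red: Bystander: red squeeze bottle, 62 mm across, 180 mm tall. Origin: centre of its underside. Leave it alone.
- ink_jar: Bystander: ink jar with black lid, 60 mm across, 55 mm tall. Origin: centre of its underside. Leave it alone.
- tape_roll: Bystander: yellow roll of tape, 90 mm across, 24 mm tall. Origin: centre of its underside. Leave it alone.
- squeegee: Bystander: wooden squeegee standing on its back, 22 x 140 x 70 mm high, its long side along its y. Origin: centre of its underside. Leave it alone.
- spatula: Bystander: ink spatula lying flat along its x, about 180 mm long, under 30 mm tall. Origin: centre of its underside. Leave it alone.
Things that resemble listed ones, but are neither listed nor needed, are in the scene too. What is shaped like the scraper but purple or white is not meant.

How it is judged:
On the way, in this order (a step that is already met when the one before it is completed fails the run):
1. the scraper's key is down in the slot (shoe within 6 mm of the rail's top) (x of scraper in the frame of rail between -0.007 and 0.007 m and y of scraper in the frame of rail between -0.12 and 0.12 m and z of scraper in the frame of rail below 0.084 m), for 0.1 s.
2. both broken stops are in the scrap bin (x of stop_orange in the frame of bin between -0.045 and 0.045 m and y of stop_orange in the frame of bin between -0.044 and 0.044 m and height (world z) of each of stop_orange, stop_red below 0.05 m and x of stop_red in the frame of bin between -0.045 and 0.045 m and y of stop_red in the frame of bin between -0.044 and 0.044 m), for 0.2 s.
At the end, for the whole second after the job is handed in: Both stops lie at rest inside the blue bin (underside centre within its outline and less than 50 mm above the table); the scraper stands at rest in its stand, key fully in (shoe underside within 4 mm of the stand's top, within 10 mm of the well's centre, upright within 0.12 rad) (all of step 2 and linear speed of each of stop_orange, stop_red, scraper below 0.03 m/s and horizontal distance between scraper and stand_mouth below 0.01 m and height (world z) of scraper between 0.04 and 0.049 m and angle between scraper's own z axis and vertical below 0.12 rad); the robot touches nothing.
It fails at once if the lamp is touched (over 1 N) (contact force between anything else and lamp above 1 N).
It fails at once if the fingers or arm touch a broken stop (over 0.5 N) (contact force between any of the fingers, the arm and stop_orange above 0.5 N or contact force between any of the fingers, the arm and stop_red above 0.5 N).
It fails at once if a bystander is shifted by more than 30 mm (distance of any of bottle_blue, bottle_teal, bottle_red, ink_jar, tape_roll, squeegee, spatula from where it was at the start of the episode above 0.03 m).
It also fails if it takes over 58 s, if anything falls off the work surface, if the arm or the gripper's body presses on something with over 40 N, if the wrist force passes 120 N, or if a joint passes its speed limit or range.

ROBOT

A 7-joint arm with a two-finger parallel gripper is mounted at the origin on the work surface. World frame = base frame: x ahead of the robot, y to its left, z up, the work surface at z = 0. Lengths are in m, angles in rad, forces in N, time in s.
With the tool pointing down it reaches from about 0.425 to 0.925 m from the base axis. Payload 6.8 kg.
Tool frame: the origin (TCP) lies between the finger pads; the fingertips stand 11 mm ahead of it and the grasp point (between the pads) lies 8 mm behind it; z points along the fingers, y is the line along which they close (so a half turn about z gives the same grasp; the last joint's range is limited). The gripper opens to 85 mm and grips with 20 to 120 N. Pads are 22 mm wide; open, the fingers measure 114 mm over their backs; the gripper's body (76 mm by 85 mm) begins 54 mm behind the grasp point. The pads swing forward as they close: fully open they stand 13 mm farther back than shut.
Start: joints at [1.017, 0.477, 0.022, 1.555, -0.011, 1.109, -0.083], TCP at [0.291, -0.609, 0.242] pointing down, gripper open.
Joint ranges: [-2.96, 2.96], [-0.34, 2.1], [-1.41, 1.46], [0.24, 2.44], [-1.37, 4.51], [0.17, 1.92], [-2.96, 2.96]. Speed limits (rad/s): [2.39, 2.39, 3.14, 3.14, 3.14, 3.14, 3.14].

INTERFACE

Orientations are given as a rotation vector (axis times angle).
In Python, from bench import r gives the robot as it stands.
- The arm moves only by the tool send_rows, never from a script. Its argument "deltas" is a list of rows, each an object of numbers: "dx", "dy", "dz": the shift along the world's x, y, z in mm; "rx", "ry", "rz": the turn, a rotation vector about the world's x, y, z in degrees. A call has 1 to 5 rows; each row is the pose to reach, as a shift and turn from the pose commanded when the call began; what a row does not reach only later rows make up. A row lasts 1/12 s, in which the tool goes at most 41.7 mm and 7.16 degrees, less where a joint would pass 70% of its speed; a pose out of reach is approached as far as the arm can. A call with a gripper value outside its range is refused whole. "jaw" is the finger opening in mm, from 0 to 85.4, set as the call begins (left out, the last holds). The fingers move at their own pace and stop on an object; "newtons" is the grip in N (left out, the last holds). Time passes only in rows, so rows that repeat a pose let the fingers close. It gives the time, the measured TCP pose, the force, the opening and the grip force at its end, in the units of the state.
- r.get_obs(): the state, without advancing time (a new reading comes with each control period).
- r.grab_frame(name): name is "side" or "top" or "wrist"; returns a dict with "frame" (384x512x3 uint8, blue, green, red), "z_map" (384x512 float32, m along the optical axis (not along the pixel's ray), 0 where there is no reading), "vertical_fov" (degrees; the focal length in pixels is half the picture's height over the tangent of half this angle, whatever the lens; pixels are square), "cx", "cy" (the principal point, pixels), "xyz" and "orientation" of the camera in the world. Camera axes: x right, y down, z forward; pixel columns grow to the right and rows downward; lengths in m; the calibration is good to about 2 mm. The wrist camera is an equidistant fisheye: a pixel r from the principal point sees the ray r / f radians off the axis. A picture is of the moment at which its call begins.
- r.hand_in(): hands the job in; it is judged then, once.
The state is a dict: "clock": time; "joints": joint angles; "qvel": joint speeds; "tau": joint torques, N m; "tcp_pos": TCP position; "orientation": TCP orientation; "contact_force": force on the tool from outside, world axes, zero at the start; "moment": the same for the moment, N m; "grip_width": finger opening in m; "gripper_force": force on a finger pad.
Only numpy, scipy, OpenCV 4.12 (cv2) and the standard library are available. Lean on these libraries where they do the work, as an engineer would, in place of code of your own. Each camera call takes 0.05 s, during which the arm holds its last target. There are 200 camera calls.

## Working session

There is one attempt and no reset: what is moved stays moved. The work goes in short steps, Python scripts to look and compute and a tool call to move; the robot and the scene stay as the last step left them, time stands still between calls to the robot, and variables do not carry over. Pictures are saved under pics/ and viewed, at most 10 in all, crops included, and the job is handed in when it is done.

Besides the shell and the picture viewer there is one more tool, called after "Call:" by a JSON object that holds its "api" and its "payload". send_rows: Moves the arm, as the interface text tells. Its arguments: {"type":"object","properties":{"deltas":{"type":"array","items":{"type":"object","properties":{"dx":{"type":"number"},"dy":{"type":"number"},"dz":{"type":"number"},"rx":{"type":"number"},"ry":{"type":"number"},"rz":{"type":"number"}}}},"jaw":{"type":"number"},"newtons":{"type":"number"}},"required":["deltas"]}

```bash
mkdir -p pics && cat > h.py <<'E'
import numpy as np, cv2
from scipy.spatial.transform import Rotation as R
from bench import r
def grab(n):
    d=r.grab_frame(n); return d
def pts(d):
    # world xyz for each pixel (pinhole cams)
    H,W=d['z_map'].shape; f=H/2/np.tan(np.radians(d['vertical_fov'])/2)
    u,v=np.meshgrid(np.arange(W),np.arange(H)); z=d['z_map']
    P=np.stack([(u-d['cx'])/f*z,(v-d['cy'])/f*z,z],-1)
    return P@R.from_rotvec(d['orientation']).as_matrix().T+d['xyz']
E
python3 - <<'E'
from h import *
o=r.get_obs(); print(o)
for n in('side','top'):
    d=grab(n); np.savez(n+'0.npz',**d); print(n,{k:v for k,v in d.items() if k not in('frame','z_map')})
    cv2.imwrite(f'pics/{n}0.png',cv2.resize(d['frame'],(800,600),interpolation=cv2.INTER_CUBIC))
E
```

```text
{'clock': 0.0, 'joints': array([ 1.01689467,  0.47778922,  0.02236767,  1.5564513 , -0.01150721,
        1.10928779, -0.0830871 ]), 'qvel': array([ 0.00078963, -0.00174658, -0.00164162, -0.00096842, -0.00078453,
       -0.00051301, -0.00057403]), 'tau': array([-1.16843054e-03, -5.96455336e+01,  1.60766646e+00, -2.81191581e+01,
        1.24868233e-02,  9.49292618e-03, -2.50317373e-05]), 'tcp_pos': array([ 0.29077701, -0.60852899,  0.2413336 ]), 'orientation': array([-3.06218488e+00, -6.94107560e-01,  8.40142186e-04]), 'contact_force': array([ 0.55887095, -0.06973252, -0.21778293]), 'moment': array([0.02128566, 0.00180918, 0.02364369]), 'gripper_force': 0.0, 'grip_width': 0.08546831288473611}
side {'vertical_fov': 50.694465478645874, 'cx': 255.37635076450988, 'cy': 193.44226956413104, 'xyz': array([0.29157197, 0.85849198, 0.98708509]), 'orientation': array([-0.37111477,  2.7258695 , -1.24662701])}
top {'vertical_fov': 43.92266647413217, 'cx': 263.2954310574083, 'cy': 199.63067119665405, 'xyz': array([ 0.29196699, -0.13785291,  1.59679295]), 'orientation': array([-2.09086598,  2.13971446, -0.17234328])}
```

View pics/top0.png

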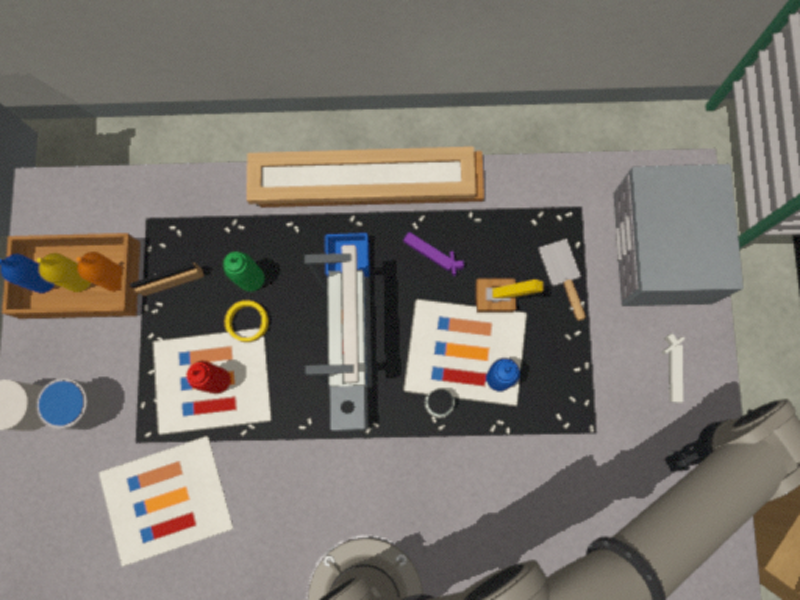

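View pics/side0.png

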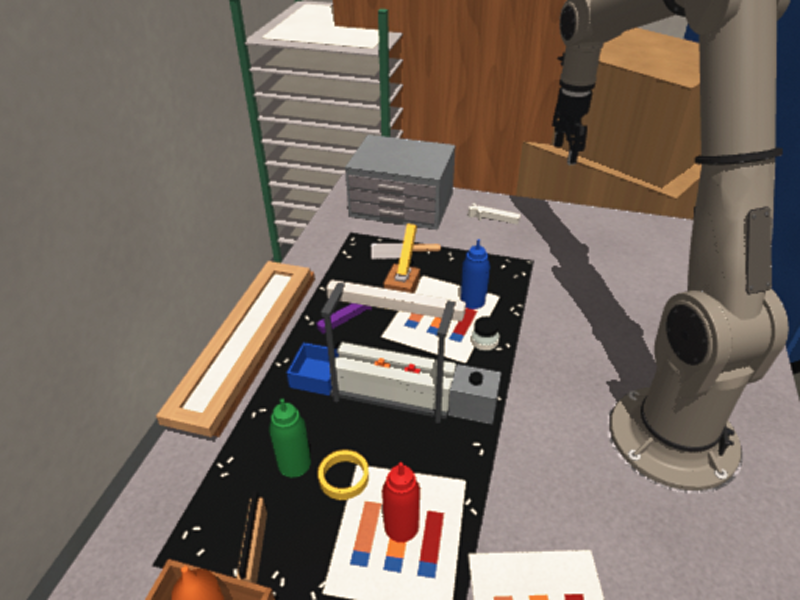

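The top view has +x up and +y left. The bin is at the far end of the rail (347,255) and the grey block at the near end (348,408). Things that could be taken for the scraper are the yellow one in the stand (515,290), the purple one (435,255) and the white one (677,368). I choose the yellow one.

```bash
python3 - <<'E'
from h import *
A={}
for n in('top','side'):
    d=dict(np.load(n+'0.npz')); P=pts(d); A[n]=(d,P,cv2.cvtColor(d['frame'],cv2.COLOR_BGR2HSV))
d,P,hsv=A['top']
print('table z',np.median(P[180:200,270:280,2]), 'stand px',P[188,310], 'block',P[252,215])
def rect(Q,l): 
    rc=cv2.minAreaRect(Q[:,:2].astype(np.float32)*1000); print(l,len(Q),rc, 'z',np.median(Q[:,2]))
for n,(d,P,h) in A.items():
    z=P[...,2];x=P[...,0];y=P[...,1];H,S,V=h[...,0],h[...,1],h[...,2]
    near=(abs(y-P0[1])<.3) if 0 else (d['z_map']>0)
    B0=A['top'][1][252,222]; 
    reg=near&(abs(y-B0[1])<.08)&(x>B0[0]-.08)&(x<B0[0]+.5)
    top=reg&(abs(z-.078)<.006); rect(P[top],n+' railtop+block')
    rail=reg&(abs(z-.078)<.005)
    rect(P[reg&(H>100)&(H<130)&(S>130)&(z<.06)],n+' bin')
    yl=near&(H>20)&(H<35)&(S>150)&(z>.045)&(y<B0[1]-.15)&(y>-.7)
    Q=P[yl]; rect(Q,n+' yellow'); c=Q.mean(0); u,s,vt=np.linalg.svd(Q-c,full_matrices=False); print(' c',c,'dir',vt[0],'zr',Q[:,2].min(),Q[:,2].max(), 'heading',np.degrees(np.arctan2(vt[0,1],vt[0,0])))
    sc=A['top'][1][188,310]
    st=near&(np.hypot(x-sc[0],y-sc[1])<.09)&(abs(z-.045)<.006)&(S>60)&((H<20)); rect(P[st],n+' stand')
    for l,a,b in(('orange',4,14),('red',0,3)):
        m=reg&(H>=a)&(H<=b)&(S>150)&(z>.05)&(z<.1); 
        if m.sum(): print(l,m.sum(),P[m].mean(0))
    lm=reg&(z>.225)&(z<.25); 
    if lm.sum(): rect(P[lm],n+' lamp')
c=A['top'][0]['frame'][160:220,250:380]; cv2.imwrite('pics/crop.png',cv2.resize(c,None,fx=6,fy=6,interpolation=cv2.INTER_CUBIC)[:600,:800])
E
```

```text
table z 0.001831752590039648 stand px [ 0.61480045 -0.26318025  0.05182287] block [0.408381   0.04841319 0.08397021]
top railtop+block 1211 ((503.64666748046875, 36.0672721862793), (332.054443359375, 89.3523178100586), 1.5282291173934937) z 0.07795549316884243
top bin 460 ((722.1126708984375, 34.8074951171875), (101.77204132080078, 103.91976165771484), 89.31266784667969) z 0.008371261434801047
top yellow 245 ((620.3765869140625, -324.7303161621094), (90.73667907714844, 35.79801559448242), 85.6785888671875) z 0.11006959395426463
 c [ 0.61204933 -0.32472126  0.10816705] dir [-0.0443864  -0.66107726  0.74900381] zr 0.04624165546205483 0.15375832086531216 heading -93.84121818843686
top stand 290 ((616.7748413085938, -288.8311767578125), (77.09735870361328, 68.58243560791016), 87.84493255615234) z 0.04535911792602332
top lamp 1103 ((546.7833862304688, 37.72124481201172), (257.96234130859375, 97.11486053466797), 1.2821844816207886) z 0.2403582001084037
side railtop+block 1556 ((501.53851318359375, 41.33867645263672), (329.3990783691406, 97.04708099365234), 0.3594389259815216) z 0.07776549863644389
side bin 750 ((725.3878173828125, 14.138671875), (114.1732177734375, 135.69847106933594), 1.8587602376937866) z 0.017743528099525896
side yellow 161 ((613.991455078125, -314.6538391113281), (80.1664810180664, 22.688213348388672), 87.90811920166016) z 0.10343008057613123
 c [ 0.61316347 -0.31516173  0.10391822] dir [-0.02796282 -0.63581441  0.77133529] zr 0.05669631627607008 0.15187714209415626 heading -92.51821901361606
side stand 191 ((615.7860107421875, -286.50213623046875), (87.0750732421875, 67.94598388671875), 89.43343353271484) z 0.0451289447637746
orange 34 [0.56915408 0.02773108 0.07436245]
red 33 [0.50716921 0.02756732 0.07542912]
side lamp 1037 ((545.4622802734375, 40.92060852050781), (258.5039367675781, 98.4393539428711), 0.8164868354797363) z 0.2393276554699132
```

View pics/crop.png

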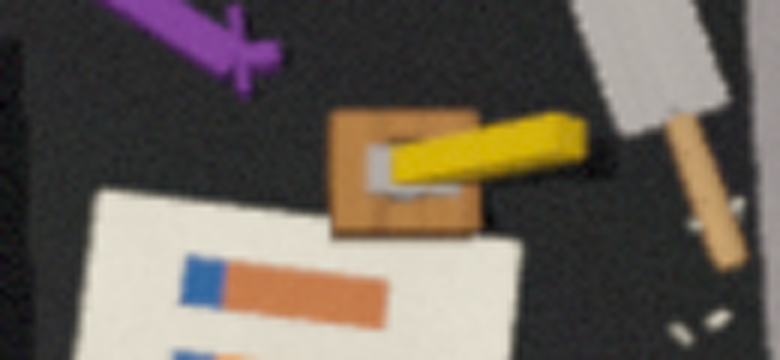

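The crop shows the yellow handle and steel shoe in the wooden stand (stand centre about (405,175), handle end (580,135)), so this is the right one. Next I compute the pre-grasp.

```bash
cat >> h.py <<'E'
T0=np.array([[0,1,0],[np.cos(np.radians(40)),0,np.sin(np.radians(40))],[np.sin(np.radians(40)),0,-np.cos(np.radians(40))]])
def delta(pos,yaw):
    """mm / deg rotvec from present measured pose to TCP pos, tilted hand with given yaw (deg)"""
    o=r.get_obs(); Rt=R.from_euler('z',yaw,degrees=True)*R.from_matrix(T0)
    rv=np.degrees((Rt*R.from_rotvec(o['orientation']).inv()).as_rotvec())
    print('d mm',np.round((np.array(pos)-o['tcp_pos'])*1000,1),'rot',np.round(rv,2),'t',o['clock'],'F',o['contact_force'].round(1))
E
python3 - <<'E'
from h import *
delta([.612,-.404,.187],-2)
d=dict(np.load('top0.npz'));P=pts(d)
for n,u,v in(('blue',504,368),('ink',440,402),('purple',440,252)): print(n,P[int(v*.64),int(u*.64)])
E
```

```text
d mm [321.2 204.6 -54.4] rot [ 35.07 -23.08  59.76] t 0.1 F [ 0.7 -0.9 -0.4]
blue [ 0.44669968 -0.28524915  0.15683958]
ink [ 0.38997816 -0.16103038  0.05111658]
purple [ 0.71564673 -0.17034912  0.02952978]
```

Call:
{"api": "send_rows", "payload": {"deltas": [{"dx":28,"dy":15,"dz":-4,"rx":2.9,"ry":-1.9,"rz":5.0},{"dx":56,"dy":30,"dz":-8,"rx":5.8,"ry":-3.8,"rz":10.0},{"dx":84,"dy":45,"dz":-12,"rx":8.8,"ry":-5.8,"rz":14.9},{"dx":107,"dy":60,"dz":-16,"rx":11.7,"ry":-7.7,"rz":19.9}], "jaw": 85}}

```text
clock: 0.43
tcp_pos: [0.3997, -0.5478, 0.2262]
orientation: [-2.726, -1.152, -0.265]
contact_force: [0.4, 0.1, -0.4]
grip_width: 0.0849
gripper_force: 0.0
```

Call:
{"api": "send_rows", "payload": {"deltas": [{"dx":28,"dy":17,"dz":-4,"rx":2.9,"ry":-1.9,"rz":5.0},{"dx":56,"dy":34,"dz":-8,"rx":5.8,"ry":-3.8,"rz":10.0},{"dx":84,"dy":50,"dz":-12,"rx":8.8,"ry":-5.8,"rz":14.9},{"dx":107,"dy":66,"dz":-17,"rx":11.7,"ry":-7.7,"rz":19.9}]}}

```text
clock: 0.77
tcp_pos: [0.5065, -0.4821, 0.2091]
orientation: [-2.315, -1.515, -0.491]
contact_force: [0.4, -0.5, -0.2]
grip_width: 0.085
gripper_force: 0.0
```

Call:
{"api": "send_rows", "payload": {"deltas": [{"dx":28,"dy":17,"dz":-4,"rx":2.9,"ry":-1.9,"rz":5.0},{"dx":56,"dy":34,"dz":-8,"rx":5.8,"ry":-3.8,"rz":10.0},{"dx":84,"dy":50,"dz":-12,"rx":8.8,"ry":-5.8,"rz":14.9},{"dx":107,"dy":68,"dz":-17,"rx":11.7,"ry":-7.7,"rz":19.9},{"dx":107,"dy":68,"dz":-17,"rx":11.7,"ry":-7.7,"rz":19.9}]}}

```text
clock: 1.18
tcp_pos: [0.616, -0.4081, 0.1877]
orientation: [-1.835, -1.789, -0.681]
contact_force: [0.1, 2.0, -0.9]
grip_width: 0.0852
gripper_force: 0.0
```

```bash
python3 - <<'E'
from h import *
print(r.get_obs()['joints'].round(2)); delta([.614,-.3394,.110],-2)
d=grab('wrist'); np.savez('w1.npz',**d); print({k:v for k,v in d.items() if k not in('frame','z_map')})
cv2.imwrite('pics/w1.png',cv2.resize(d['frame'],(800,600),interpolation=cv2.INTER_CUBIC))
E
```

```text
[ 0.91  0.95 -0.41  1.04 -0.25  1.6   0.61]
d mm [ -2.   68.7 -77.7] rot [-0.69  0.06 -0.52] t 1.1833 F [ 0.1  2.  -0.9]
{'vertical_fov': 65.70646984690485, 'cx': 253.7913260337918, 'cy': 185.67567610506813, 'xyz': array([ 0.61629437, -0.43050895,  0.3416078 ]), 'orientation': array([-2.7606746 ,  0.03460972, -0.00914389])}
```

View pics/w1.png

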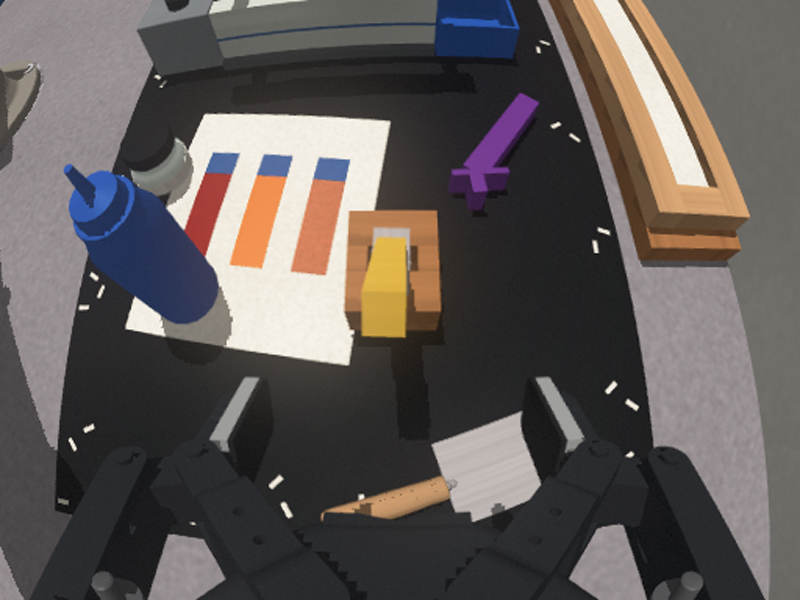

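The wrist view shows the handle end at (385,290), almost midway between the pads (about 397). The stand is at (395,270), and the slot's rail is at the top of the picture. I measure the handle and stand from here.

```bash
cat >> h.py <<'E'
def wpts(d):
    H,W=d['z_map'].shape; f=H/2/np.tan(np.radians(d['vertical_fov'])/2)
    u,v=np.meshgrid(np.arange(W),np.arange(H)); a=u-d['cx'];b=v-d['cy'];rr=np.hypot(a,b)+1e-9;t=np.tan(rr/f)/rr
    z=d['z_map']; P=np.stack([a*t*z,b*t*z,z],-1)
    return P@R.from_rotvec(d['orientation']).as_matrix().T+d['xyz']
def rect(Q,l):
    rc=cv2.minAreaRect(Q[:,:2].astype(np.float32)*1000); print(l,len(Q),np.round(rc[0],1),np.round(rc[1],1),round(rc[2],2),'z',np.median(Q[:,2]).round(4))
E
python3 - <<'E'
from h import *
d=dict(np.load('w1.npz'));P=wpts(d);h=cv2.cvtColor(d['frame'],cv2.COLOR_BGR2HSV);H,S=h[...,0],h[...,1];x,y,z=P[...,0],P[...,1],P[...,2]
st=(np.hypot(x-.616,y+.288)<.08)&(abs(z-.045)<.004)&(H<20)&(S>60); rect(P[st],'stand')
yl=(H>20)&(H<35)&(S>150)&(z>.05)&(np.hypot(x-.616,y+.32)<.09); Q=P[yl]
for a in np.arange(.06,.15,.015):
    q=Q[abs(Q[:,2]-a)<.004]
    if len(q): print(round(a,3),len(q),'x',q[:,0].min().round(4),q[:,0].max().round(4),'y',q[:,1].max().round(4),q[:,1].min().round(4))
ti=Q[Q[:,2]>.138]; rect(ti,'tip')
sh=(np.hypot(x-.616,y+.29)<.04)&(abs(z-.051)<.003)&(S<50); rect(P[sh],'shoe')
# rail top
m=(x>.3)&(x<.7)&(y>-.06)&(y<.1)&(abs(z-.078)<.004); rect(P[m],'railtop')
E
```

```text
stand 2293 [ 617.2 -287.2] [80.4 65.7] 88.1 z 0.0448
0.06 2 x 0.6155 0.6166 y -0.2792 -0.2799
0.075 35 x 0.6065 0.6247 y -0.2888 -0.2947
0.09 54 x 0.606 0.6249 y -0.3005 -0.3064
0.105 66 x 0.6055 0.6244 y -0.3133 -0.3201
0.12 78 x 0.6046 0.6236 y -0.3262 -0.3325
0.135 279 x 0.6025 0.6229 y -0.338 -0.3713
tip 818 [ 612.7 -356.6] [25.6 19.1] 87.33 z 0.1441
shoe 149 [ 616.5 -282.2] [34.  24.6] 89.41 z 0.051
railtop 946 [447.   -5.3] [ 59.1 234.1] 75.8 z 0.0773
```

Call:
{"api": "send_rows", "payload": {"deltas": [{"dx":0,"dy":22,"dz":-16,"rx":-0.7,"rz":-0.5},{"dx":-1,"dy":35,"dz":-32,"rx":-0.7,"rz":-0.5},{"dx":-1,"dy":48,"dz":-48,"rx":-0.7,"rz":-0.5},{"dx":-1,"dy":61,"dz":-64,"rx":-0.7,"rz":-0.5},{"dx":-1,"dy":73,"dz":-78,"rx":-0.7,"rz":-0.5}]}}

```text
$.deltas[0]: bad value
```

```bash
python3 - <<'E'
from h import *
delta([.615,-.3355,.110],-2)
E
```

```text
d mm [  0.9  75.2 -78.6] rot [-0.43 -0.06 -0.23] t 1.2333 F [-0.5 -0.2  0.2]
```

Call:
{"api": "send_rows", "payload": {"deltas": [{"dx":0,"dy":22,"dz":-16,"rx":-0.4,"ry":0,"rz":-0.2},{"dx":1,"dy":36,"dz":-32,"rx":-0.4,"ry":0,"rz":-0.2},{"dx":1,"dy":49,"dz":-48,"rx":-0.4,"ry":0,"rz":-0.2},{"dx":1,"dy":62,"dz":-64,"rx":-0.4,"ry":0,"rz":-0.2},{"dx":1,"dy":75,"dz":-78,"rx":-0.4,"ry":0,"rz":-0.2}]}}

```text
clock: 1.65
tcp_pos: [0.6118, -0.3406, 0.1134]
orientation: [-1.865, -1.787, -0.67]
contact_force: [-0.5, 0.3, 0.2]
grip_width: 0.0851
gripper_force: 0.0
```

```bash
python3 - <<'E'
from h import *
delta([.615,-.3355,.110],-2)
E
```

```text
d mm [ 3.2  5.1 -3.4] rot [ 0.46 -0.04  0.43] t 1.65 F [-0.5  0.3  0.2]
```

Call:
{"api": "send_rows", "payload": {"deltas": [{"dx":0,"dy":0,"dz":0,"rx":0,"ry":0,"rz":0},{"dx":0,"dy":0,"dz":0,"rx":0,"ry":0,"rz":0},{"dx":0,"dy":0,"dz":0,"rx":0,"ry":0,"rz":0}]}}

```text
clock: 1.9
tcp_pos: [0.613, -0.3419, 0.1154]
orientation: [-1.865, -1.789, -0.672]
contact_force: [-0.1, -0.5, -0.1]
grip_width: 0.0848
gripper_force: 0.0
```

```bash
python3 - <<'E'
from h import *
delta([.615,-.3355,.110],-2)
E
```

```text
d mm [ 2.   6.4 -5.4] rot [0.47 0.09 0.42] t 1.9 F [-0.1 -0.5 -0.1]
```

Call:
{"api": "send_rows", "payload": {"deltas": [{"dx":2,"dy":6,"dz":-5,"rx":0.4,"ry":0,"rz":0.4},{"dx":2,"dy":6,"dz":-5,"rx":0.4,"ry":0,"rz":0.4},{"dx":2,"dy":6,"dz":-5,"rx":0.4,"ry":0,"rz":0.4}]}}

```text
clock: 2.15
tcp_pos: [0.6152, -0.3341, 0.1094]
orientation: [-1.85, -1.79, -0.675]
contact_force: [0.3, 0.1, 1.0]
grip_width: 0.0849
gripper_force: 0.0
```

Call:
{"api": "send_rows", "payload": {"deltas": [{"dx":0,"dy":0,"dz":0,"rx":0,"ry":0,"rz":0},{"dx":0,"dy":0,"dz":0,"rx":0,"ry":0,"rz":0},{"dx":0,"dy":0,"dz":0,"rx":0,"ry":0,"rz":0},{"dx":0,"dy":0,"dz":0,"rx":0,"ry":0,"rz":0},{"dx":0,"dy":0,"dz":0,"rx":0,"ry":0,"rz":0}], "jaw": 0, "newtons": 70}}

```text
clock: 2.57
tcp_pos: [0.6151, -0.3341, 0.1094]
orientation: [-1.85, -1.79, -0.675]
contact_force: [-1.0, -0.4, 1.6]
grip_width: 0.0251
gripper_force: 0.6
```

Call:
{"api": "send_rows", "payload": {"deltas": [{"dx":0,"dy":0,"dz":0,"rx":0,"ry":0,"rz":0},{"dx":0,"dy":0,"dz":0,"rx":0,"ry":0,"rz":0},{"dx":0,"dy":0,"dz":0,"rx":0,"ry":0,"rz":0},{"dx":0,"dy":0,"dz":0,"rx":0,"ry":0,"rz":0},{"dx":0,"dy":0,"dz":0,"rx":0,"ry":0,"rz":0}]}}

```text
clock: 2.98
tcp_pos: [0.615, -0.3341, 0.1094]
orientation: [-1.85, -1.79, -0.675]
contact_force: [-0.9, -1.1, 1.6]
grip_width: 0.0195
gripper_force: 69.0
```

```bash
python3 - <<'E'
from h import *
delta([.615,-.3355,.110],-2)
E
```

```text
d mm [-0.  -1.4  0.6] rot [-0.04  0.05 -0.08] t 2.9833 F [-0.9 -1.1  1.6]
```

Call:
{"api": "send_rows", "payload": {"deltas": [{"dx":0,"dy":0,"dz":10,"rx":0,"ry":0,"rz":0},{"dx":0,"dy":0,"dz":28,"rx":0,"ry":0,"rz":0},{"dx":0,"dy":0,"dz":46,"rx":0,"ry":0,"rz":0},{"dx":0,"dy":0,"dz":64,"rx":0,"ry":0,"rz":0},{"dx":0,"dy":0,"dz":64,"rx":0,"ry":0,"rz":0}]}}

```text
clock: 3.4
tcp_pos: [0.6175, -0.3349, 0.1799]
orientation: [-1.853, -1.797, -0.68]
contact_force: [1.5, 0.0, -0.6]
grip_width: 0.0194
gripper_force: 69.2
```

Call:
{"api": "send_rows", "payload": {"deltas": [{"dx":0,"dy":20,"dz":0,"rx":0,"ry":0,"rz":1},{"dx":-15,"dy":60,"dz":0,"rx":0,"ry":0,"rz":2},{"dx":-40,"dy":90,"dz":0,"rx":0,"ry":0,"rz":3},{"dx":-70,"dy":120,"dz":0,"rx":0,"ry":0,"rz":3},{"dx":-100,"dy":140,"dz":0,"rx":0,"ry":0,"rz":3}]}}

```text
clock: 3.82
tcp_pos: [0.5143, -0.19, 0.174]
orientation: [-1.792, -1.835, -0.656]
contact_force: [0.1, -0.2, -2.4]
grip_width: 0.0192
gripper_force: 69.4
```

Call:
{"api": "send_rows", "payload": {"deltas": [{"dx":-25,"dy":25,"dz":0,"rx":0,"ry":0,"rz":0},{"dx":-50,"dy":50,"dz":0,"rx":0,"ry":0,"rz":0},{"dx":-60,"dy":65,"dz":0,"rx":0,"ry":0,"rz":0},{"dx":-60,"dy":75,"dz":0,"rx":0,"ry":0,"rz":0},{"dx":-60,"dy":75,"dz":0,"rx":0,"ry":0,"rz":0}]}}

```text
clock: 4.23
tcp_pos: [0.455, -0.1171, 0.1742]
orientation: [-1.795, -1.834, -0.655]
contact_force: [1.0, 0.3, -2.2]
grip_width: 0.0189
gripper_force: 69.4
```

```bash
python3 - <<'E'
from h import *
delta([.455,-.02,.170],1)
d=grab('wrist'); np.savez('w2.npz',**d)
cv2.imwrite('pics/w2.png',cv2.resize(d['frame'],(800,600),interpolation=cv2.INTER_CUBIC))
d=grab('side'); np.savez('s2.npz',**d)
E
```

```text
d mm [ 0.  97.1 -4.2] rot [-0.03  0.09 -0.22] t 4.2333 F [ 1.   0.3 -2.2]
```

View pics/w2.png

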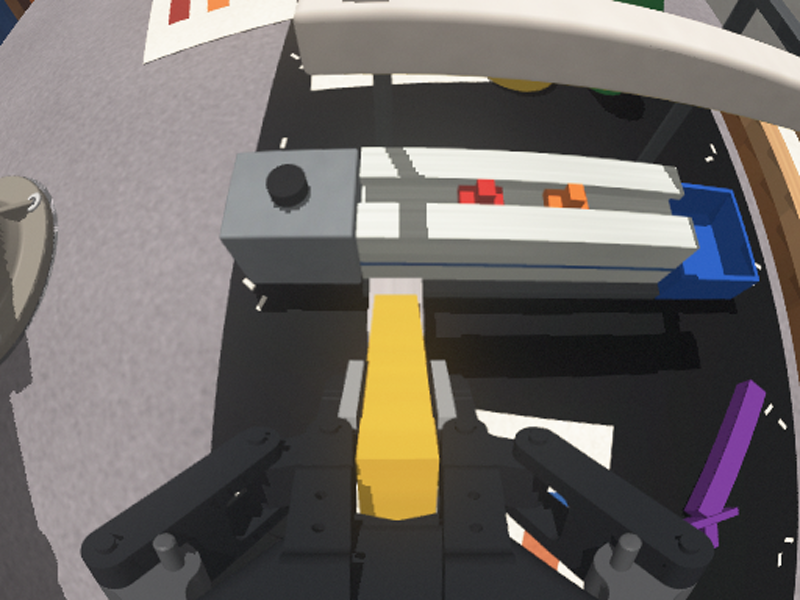

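The view shows the slot between the white lips from (360,195) to (680,200), with the red stop at (483,190) and the orange at (570,195). The block is at (300,200), and the shoe is held at (396,288), just in front of the free length. I measure the slot axis and the shoe.

```bash
python3 - <<'E'
from h import *
d=dict(np.load('w2.npz'));P=wpts(d);h=cv2.cvtColor(d['frame'],cv2.COLOR_BGR2HSV);H,S=h[...,0],h[...,1];x,y,z=P[...,0],P[...,1],P[...,2]
m=(abs(z-.078)<.005)&(x>.3)&(x<.72)&(y>-.03)&(y<.09)
E=[]
for a in np.arange(.44,.66,.02):
    q=np.sort(y[m&(abs(x-a)<.004)]); g=np.diff(q); i=g.argmax()
    print(round(a,2),'edges',q[0].round(4),q[i].round(4),q[i+1].round(4),q[-1].round(4),'mid',((q[i]+q[i+1])/2).round(4)); E.append((a,(q[i]+q[i+1])/2,(q[0]+q[-1])/2))
E=np.array(E); print('fit slot',np.polyfit(E[:,0]-.546,E[:,1],1),'outer',np.polyfit(E[:,0]-.546,E[:,2],1))
q=P[m]; print('z',np.median(q[:,2]),'x range',q[:,0].min(),q[:,0].max())
for l,a,b in(('orange',5,14),('red',0,3)):
    k=(H>=a)&(H<=b)&(S>150)&(z>.08)&(z<.09)&(y>0)&(y<.06); print(l,k.sum(),P[k].mean(0),x[k].min(),x[k].max())
b=np.isfinite(x)&(H>100)&(H<130)&(S>130)&(abs(z-.045)<.004)&(x>.6); rect(P[b],'bin rim')
t=r.get_obs()['tcp_pos']; 
s=(S<60)&(abs(y-t[1]-.06)<.03)&(abs(x-t[0])<.03)&(abs(z-.116)<.006); rect(P[s],'shoe top')
print(P[s][:,1].max(),np.percentile(P[s][:,0],[1,99]))
# side view check of shoe
d=dict(np.load('s2.npz'));P=pts(d);h=cv2.cvtColor(d['frame'],cv2.COLOR_BGR2HSV);H,S=h[...,0],h[...,1];x,y,z=P[...,0],P[...,1],P[...,2]
s=(S<60)&(y<-.02)&(y>-.12)&(abs(x-t[0])<.03)&(z>.085)&(z<.125); print('side shoe',s.sum(),P[s].min(0) if s.any() else '',P[s].max(0) if s.any() else '')
E
```

```text
0.44 edges -0.0064 0.0191 0.0376 0.0792 mid 0.0284
0.46 edges -0.0061 0.0186 0.038 0.0654 mid 0.0283
0.48 edges -0.006 0.0195 0.0382 0.0655 mid 0.0288
0.5 edges -0.0062 0.0204 0.0392 0.0642 mid 0.0298
0.52 edges -0.0059 0.022 0.0389 0.0652 mid 0.0304
0.54 edges -0.0056 0.0202 0.0395 0.0655 mid 0.0298
0.56 edges -0.0057 0.0203 0.04 0.0658 mid 0.0301
0.58 edges -0.0048 0.0276 0.0405 0.0669 mid 0.0341
0.6 edges -0.0052 0.0208 0.0399 0.0666 mid 0.0303
0.62 edges -0.0039 0.021 0.0404 0.0656 mid 0.0307
0.64 edges -0.0046 0.0207 0.0403 0.0659 mid 0.0305
0.66 edges -0.0042 0.0208 0.041 0.08 mid 0.0309
fit slot [0.01303731 0.03013096] outer [0.00806299 0.03126697]
z 0.07772786098156761 x range 0.338622472738047 0.6691961706142948
orange 128 [0.57173509 0.02885058 0.0833541 ] 0.5663352973963681 0.5778818906626123
red 120 [0.51001458 0.02842164 0.08375038] 0.504881229797944 0.5154705814093351
bin rim 585 [704.8  32.7] [ 92.  110.4] 89.86 z 0.0445
shoe top 426 [454.4 -64.9] [26.7 33. ] 0.13 z 0.1155
-0.04835926654365662 [0.44117193 0.4672839 ]
side shoe 37 [ 0.44032534 -0.07768231  0.09137763] [ 0.45788869 -0.04894901  0.11816517]
```

Call:
{"api": "send_rows", "payload": {"deltas": [{"dx":0,"dy":25,"dz":-3,"rx":0,"ry":0,"rz":-0.5},{"dx":1,"dy":50,"dz":-6,"rx":0,"ry":0,"rz":-0.5},{"dx":1,"dy":75,"dz":-8,"rx":0,"ry":0,"rz":-0.5},{"dx":1,"dy":97,"dz":-8,"rx":0,"ry":0,"rz":-0.5},{"dx":1,"dy":97,"dz":-8,"rx":0,"ry":0,"rz":-0.5}]}}

```text
clock: 4.75
tcp_pos: [0.4565, -0.0182, 0.166]
orientation: [-1.799, -1.828, -0.66]
contact_force: [-0.6, 0.9, -2.3]
grip_width: 0.0193
gripper_force: 69.4
```

Call:
{"api": "send_rows", "payload": {"deltas": [{"dx":0,"dy":0,"dz":0,"rx":0,"ry":0,"rz":0},{"dx":0,"dy":0,"dz":0,"rx":0,"ry":0,"rz":0}]}}

```text
clock: 4.92
tcp_pos: [0.4574, -0.0235, 0.1653]
orientation: [-1.808, -1.825, -0.66]
contact_force: [0.2, -0.0, -2.3]
grip_width: 0.0189
gripper_force: 69.4
```

```bash
python3 - <<'E'
from h import *
delta([.456,-.0197,.143],.65)
d=grab('wrist'); np.savez('w3.npz',**d)
P=wpts(d);h=cv2.cvtColor(d['frame'],cv2.COLOR_BGR2HSV);H,S=h[...,0],h[...,1];x,y,z=P[...,0],P[...,1],P[...,2]
for zz in np.arange(.1,.114,.002):
    s=(S<60)&(abs(y-.02)<.04)&(abs(x-.456)<.03)&(abs(z-zz)<.001); print(round(zz,3),s.sum(),P[s][:,1].max() if s.any() else '')
cv2.imwrite('pics/w3.png',cv2.resize(d['frame'],(800,600),interpolation=cv2.INTER_CUBIC)[100:500,150:650])
E
```

```text
d mm [ -1.4   3.8 -22.3] rot [-0.    0.12  0.15] t 4.9167 F [ 0.2 -0.  -2.3]
0.1 14 0.028906406345730558
0.102 6 0.02822821641765557
0.104 0 
0.106 21 0.026679678357567328
0.108 9 0.02633589090322016
0.11 0 
0.112 0
```

View pics/w3.png

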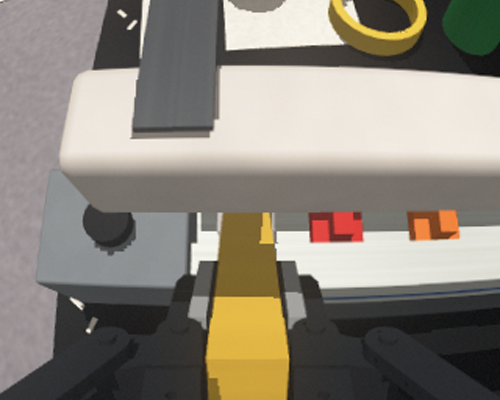

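The lamp hides the slot here. The handle at (245,240) runs under it between the block (110,230) and the red stop (335,225). The pose agrees to within 4 mm in y, so I correct that and lower gently.

Call:
{"api": "send_rows", "payload": {"deltas": [{"dx":-1,"dy":4,"dz":-2,"rx":0,"ry":0,"rz":0},{"dx":-1,"dy":4,"dz":-3,"rx":0,"ry":0,"rz":0},{"dx":-1,"dy":4,"dz":-3,"rx":0,"ry":0,"rz":0},{"dx":-1,"dy":4,"dz":-3,"rx":0,"ry":0,"rz":0}]}}

```text
clock: 5.3
tcp_pos: [0.455, -0.0183, 0.1622]
orientation: [-1.806, -1.824, -0.659]
contact_force: [-0.1, -0.8, -1.7]
grip_width: 0.0191
gripper_force: 69.5
```

Call:
{"api": "send_rows", "payload": {"deltas": [{"dx":0,"dy":0,"dz":-3,"rx":0,"ry":0,"rz":0},{"dx":0,"dy":0,"dz":-6,"rx":0,"ry":0,"rz":0},{"dx":0,"dy":0,"dz":-8,"rx":0,"ry":0,"rz":0},{"dx":0,"dy":0,"dz":-8,"rx":0,"ry":0,"rz":0},{"dx":0,"dy":0,"dz":-8,"rx":0,"ry":0,"rz":0}]}}

```text
clock: 5.72
tcp_pos: [0.455, -0.018, 0.1541]
orientation: [-1.806, -1.824, -0.659]
contact_force: [0.3, -0.6, -2.5]
grip_width: 0.0192
gripper_force: 69.5
```

No contact, and the key tip is already about 7 mm below the lips, so it's in. I continue down.

Call:
{"api": "send_rows", "payload": {"deltas": [{"dx":0,"dy":-1.5,"dz":-3,"rx":0,"ry":0,"rz":0},{"dx":0,"dy":-1.5,"dz":-6,"rx":0,"ry":0,"rz":0},{"dx":0,"dy":-1.5,"dz":-9,"rx":0,"ry":0,"rz":0},{"dx":0,"dy":-1.5,"dz":-10,"rx":0,"ry":0,"rz":0},{"dx":0,"dy":-1.5,"dz":-10,"rx":0,"ry":0,"rz":0}]}}

```text
clock: 6.13
tcp_pos: [0.4548, -0.0195, 0.144]
orientation: [-1.806, -1.824, -0.659]
contact_force: [0.6, 1.0, -2.5]
grip_width: 0.0192
gripper_force: 69.5
```

Call:
{"api": "send_rows", "payload": {"deltas": [{"dx":0,"dy":0,"dz":0,"rx":0,"ry":0,"rz":0},{"dx":0,"dy":0,"dz":0,"rx":0,"ry":0,"rz":0}]}}

```text
clock: 6.3
tcp_pos: [0.4551, -0.0195, 0.1444]
orientation: [-1.806, -1.825, -0.659]
contact_force: [0.4, -0.2, -2.2]
grip_width: 0.0192
gripper_force: 69.5
```

Call:
{"api": "send_rows", "payload": {"deltas": [{"dx":7,"dy":0.1,"dz":-0.5,"rx":0,"ry":0,"rz":0},{"dx":17,"dy":0.2,"dz":-1,"rx":0,"ry":0,"rz":0},{"dx":27,"dy":0.3,"dz":-1,"rx":0,"ry":0,"rz":0},{"dx":37,"dy":0.4,"dz":-1,"rx":0,"ry":0,"rz":0},{"dx":45,"dy":0.5,"dz":-1,"rx":0,"ry":0,"rz":0}]}}

```text
clock: 6.72
tcp_pos: [0.5018, -0.0189, 0.1434]
orientation: [-1.806, -1.826, -0.66]
contact_force: [-0.6, -0.3, -2.2]
grip_width: 0.0191
gripper_force: 69.6
```

Call:
{"api": "send_rows", "payload": {"deltas": [{"dx":9,"dy":0.1,"dz":0,"rx":0,"ry":0,"rz":0},{"dx":18,"dy":0.2,"dz":0,"rx":0,"ry":0,"rz":0},{"dx":27,"dy":0.3,"dz":0,"rx":0,"ry":0,"rz":0},{"dx":36,"dy":0.4,"dz":0,"rx":0,"ry":0,"rz":0},{"dx":45,"dy":0.5,"dz":0,"rx":0,"ry":0,"rz":0}]}}

```text
clock: 7.13
tcp_pos: [0.5459, -0.0185, 0.1432]
orientation: [-1.806, -1.825, -0.659]
contact_force: [-1.3, 0.7, -2.0]
grip_width: 0.0193
gripper_force: 69.4
```

```bash
python3 - <<'E'
from h import *
o=r.get_obs(); x0=o['tcp_pos'][0]
delta([x0,.0298+.0115*(x0-.549)-.0485,.1435],.65)
E
```

```text
d mm [ 0.  -0.3  0.3] rot [-0.05  0.03  0.06] t 7.1333 F [-1.3  0.7 -2. ]
```

Call:
{"api": "send_rows", "payload": {"deltas": [{"dx":9,"dy":0.1,"dz":0,"rx":0,"ry":0,"rz":0},{"dx":18,"dy":0.2,"dz":0,"rx":0,"ry":0,"rz":0},{"dx":27,"dy":0.3,"dz":0,"rx":0,"ry":0,"rz":0},{"dx":34,"dy":0.4,"dz":0,"rx":0,"ry":0,"rz":0},{"dx":40,"dy":0.4,"dz":0,"rx":0,"ry":0,"rz":0}]}}

```text
clock: 7.55
tcp_pos: [0.5859, -0.0181, 0.1433]
orientation: [-1.806, -1.825, -0.659]
contact_force: [-0.9, 0.2, -2.3]
grip_width: 0.0192
gripper_force: 69.6
```

Call:
{"api": "send_rows", "payload": {"deltas": [{"dx":6,"dy":0.1,"dz":0,"rx":0,"ry":0,"rz":0},{"dx":12,"dy":0.1,"dz":0,"rx":0,"ry":0,"rz":0},{"dx":18,"dy":0.2,"dz":0,"rx":0,"ry":0,"rz":0},{"dx":24,"dy":0.2,"dz":0,"rx":0,"ry":0,"rz":0},{"dx":30,"dy":0.3,"dz":0,"rx":0,"ry":0,"rz":0}]}}

```text
clock: 7.97
tcp_pos: [0.6156, -0.0179, 0.1433]
orientation: [-1.806, -1.825, -0.659]
contact_force: [0.4, -0.6, -1.9]
grip_width: 0.0193
gripper_force: 69.6
```

Call:
{"api": "send_rows", "payload": {"deltas": [{"dx":6,"dy":0.1,"dz":0,"rx":0,"ry":0,"rz":0},{"dx":12,"dy":0.1,"dz":0,"rx":0,"ry":0,"rz":0},{"dx":18,"dy":0.2,"dz":0,"rx":0,"ry":0,"rz":0},{"dx":24,"dy":0.2,"dz":0,"rx":0,"ry":0,"rz":0},{"dx":30,"dy":0.3,"dz":0,"rx":0,"ry":0,"rz":0}]}}

```text
clock: 8.38
tcp_pos: [0.6457, -0.0175, 0.1433]
orientation: [-1.806, -1.825, -0.659]
contact_force: [0.7, 1.1, -2.9]
grip_width: 0.0194
gripper_force: 69.6
```

```bash
python3 - <<'E'
from h import *
o=r.get_obs(); x0=o['tcp_pos'][0]
delta([x0,.0298+.0115*(x0-.549)-.0485,.1435],.65)
d=grab('wrist'); np.savez('w4.npz',**d); a=cv2.resize(d['frame'],(800,600),interpolation=cv2.INTER_CUBIC)[50:350,250:650]
d=grab('side'); np.savez('s4.npz',**d); b=cv2.resize(d['frame'][190:280,160:280],(400,300),interpolation=cv2.INTER_CUBIC)
cv2.imwrite('pics/p4.png',np.hstack([a,b]))
E
```

```text
d mm [ 0.  -0.1  0.2] rot [-0.05  0.05  0.06] t 8.3833 F [ 0.7  1.1 -2.9]
```

View pics/p4.png

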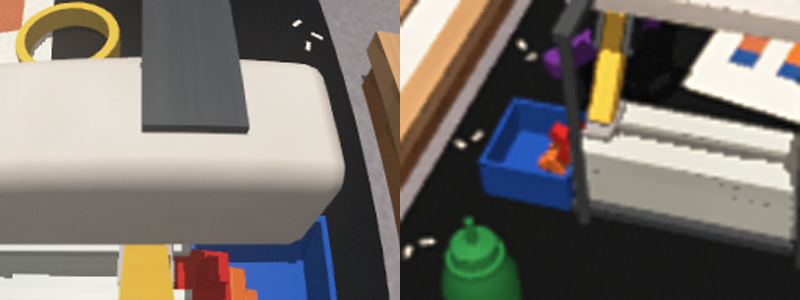

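The right half (side view) shows the orange stop in the bin at (550,160) and the red one tipping over the slot's end at (560,140). I push slowly further.

Call:
{"api": "send_rows", "payload": {"deltas": [{"dx":5,"dy":0,"dz":0,"rx":0,"ry":0,"rz":0},{"dx":10,"dy":0.1,"dz":0,"rx":0,"ry":0,"rz":0},{"dx":15,"dy":0.2,"dz":0,"rx":0,"ry":0,"rz":0},{"dx":20,"dy":0.2,"dz":0,"rx":0,"ry":0,"rz":0},{"dx":20,"dy":0.2,"dz":0,"rx":0,"ry":0,"rz":0}]}}

```text
clock: 8.9
tcp_pos: [0.6662, -0.0171, 0.1435]
orientation: [-1.806, -1.825, -0.66]
contact_force: [0.3, 0.3, -2.5]
grip_width: 0.0193
gripper_force: 69.4
```

```bash
python3 - <<'E'
from h import *
d=grab('wrist'); np.savez('w5.npz',**d); a=cv2.resize(d['frame'],(800,600),interpolation=cv2.INTER_CUBIC)[150:450,250:650]
P=wpts(d)
d=grab('side'); np.savez('s5.npz',**d); b=cv2.resize(d['frame'][190:280,160:280],(400,300),interpolation=cv2.INTER_CUBIC)
cv2.imwrite('pics/p5.png',np.hstack([a,b]))
for n,Q,dd in(('w',P,np.load('w5.npz')),('s',pts(d),d)):
    h=cv2.cvtColor(dd['frame'],cv2.COLOR_BGR2HSV);H,S=h[...,0],h[...,1]
    for l,a,b in(('orange',6,15),('red',0,4)):
        k=(H>=a)&(H<=b)&(S>150)&(Q[...,0]>.62)&(Q[...,0]<.8)&(abs(Q[...,1]-.03)<.06)&(Q[...,2]<.12)
        if k.any(): print(n,l,k.sum(),Q[k].min(0).round(3),Q[k].max(0).round(3))
E
```

```text
w orange 356 [0.682 0.016 0.009] [0.717 0.047 0.054]
w red 468 [0.682 0.017 0.026] [0.704 0.047 0.056]
s orange 34 [0.687 0.029 0.008] [0.714 0.049 0.036]
s red 37 [0.677 0.023 0.026] [0.7   0.05  0.059]
```

View pics/p5.png

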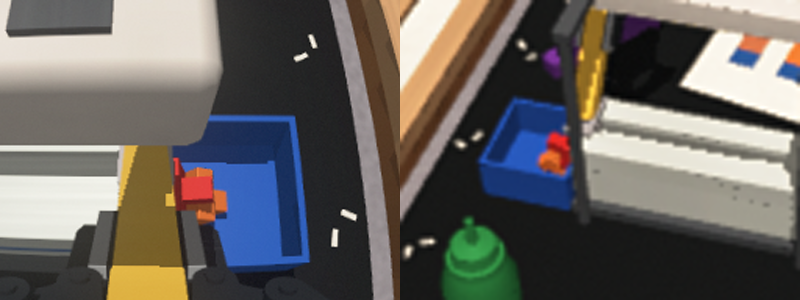

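The right half shows both stops inside the bin at about (555,150), with red lying on orange and all measured points at z ≤ 0.059. I draw the key back, lift, leave sideways and look again.

Call:
{"api": "send_rows", "payload": {"deltas": [{"dx":-10,"dy":-0.1,"dz":0,"rx":0,"ry":0,"rz":0},{"dx":-20,"dy":-0.2,"dz":0,"rx":0,"ry":0,"rz":0},{"dx":-35,"dy":-0.4,"dz":0,"rx":0,"ry":0,"rz":0},{"dx":-50,"dy":-0.6,"dz":0,"rx":0,"ry":0,"rz":0},{"dx":-50,"dy":-0.6,"dz":0,"rx":0,"ry":0,"rz":0}]}}

```text
clock: 9.42
tcp_pos: [0.612, -0.0184, 0.1428]
orientation: [-1.806, -1.823, -0.655]
contact_force: [-0.1, 0.3, -2.2]
grip_width: 0.0194
gripper_force: 69.4
```

Call:
{"api": "send_rows", "payload": {"deltas": [{"dx":0,"dy":0,"dz":6,"rx":0,"ry":0,"rz":0},{"dx":0,"dy":0,"dz":12,"rx":0,"ry":0,"rz":0},{"dx":0,"dy":0,"dz":18,"rx":0,"ry":0,"rz":0},{"dx":0,"dy":0,"dz":25,"rx":0,"ry":0,"rz":0},{"dx":0,"dy":0,"dz":25,"rx":0,"ry":0,"rz":0}]}}

```text
clock: 9.83
tcp_pos: [0.6165, -0.0177, 0.1705]
orientation: [-1.806, -1.827, -0.662]
contact_force: [0.2, 0.7, -1.4]
grip_width: 0.019
gripper_force: 69.5
```

Call:
{"api": "send_rows", "payload": {"deltas": [{"dx":0,"dy":-20,"dz":0,"rx":0,"ry":0,"rz":0},{"dx":0,"dy":-50,"dz":0,"rx":0,"ry":0,"rz":0},{"dx":0,"dy":-80,"dz":5,"rx":0,"ry":0,"rz":0},{"dx":0,"dy":-110,"dz":15,"rx":0,"ry":0,"rz":-1},{"dx":0,"dy":-130,"dz":15,"rx":0,"ry":0,"rz":-2}]}}

```text
clock: 10.25
tcp_pos: [0.6163, -0.1518, 0.1845]
orientation: [-1.847, -1.797, -0.674]
contact_force: [1.2, -1.0, -1.9]
grip_width: 0.0191
gripper_force: 69.8
```

```bash
python3 - <<'E'
from h import *
dw=grab('wrist'); np.savez('w6.npz',**dw); a=cv2.resize(dw['frame'],(800,600),interpolation=cv2.INTER_CUBIC)[100:400,300:700]
d=grab('side'); np.savez('s6.npz',**d); b=cv2.resize(d['frame'][190:280,160:280],(400,300),interpolation=cv2.INTER_CUBIC)
cv2.imwrite('pics/p6.png',np.hstack([a,b]))
for n,Q,dd in(('w',wpts(dw),dw),('s',pts(d),d)):
    h=cv2.cvtColor(dd['frame'],cv2.COLOR_BGR2HSV);H,S=h[...,0],h[...,1]
    for l,a,b in(('orange',6,15),('red',0,4)):
        k=(H>=a)&(H<=b)&(S>150)&(Q[...,0]>.62)&(Q[...,0]<.8)&(abs(Q[...,1]-.03)<.06)&(Q[...,2]<.12)
        if k.any(): print(n,l,k.sum(),Q[k].min(0).round(3),Q[k].max(0).round(3))
delta([.6152,-.3345,.174],-1.9)
E
```

```text
w orange 256 [0.683 0.014 0.007] [0.717 0.047 0.036]
w red 331 [0.674 0.014 0.02 ] [0.703 0.046 0.055]
s orange 32 [0.686 0.025 0.007] [0.714 0.05  0.035]
s red 37 [0.677 0.027 0.028] [0.699 0.049 0.055]
d mm [-1.000e-01 -1.805e+02 -8.500e+00] rot [ 0.19  0.07 -0.02] t 10.35 F [-0.3 -0.5 -2.5]
```

View pics/p6.png

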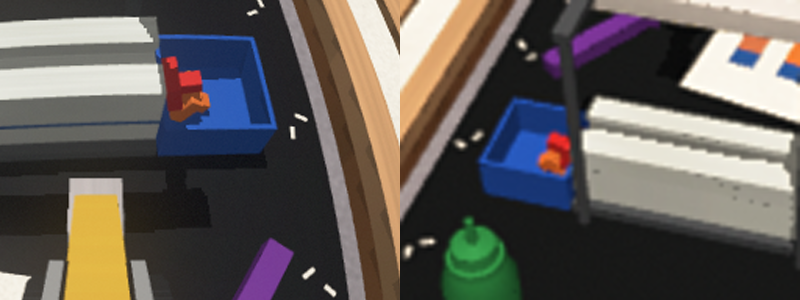

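Both stops are in the bin at (185,90) in the left half. Red's foot stands upright against the inside of the near wall with its centre at about z = 0.04, and orange lies under it. Now back to above the stand.

Call:
{"api": "send_rows", "payload": {"deltas": [{"dx":0,"dy":-36,"dz":-3,"rx":0.2,"ry":0,"rz":0},{"dx":0,"dy":-72,"dz":-6,"rx":0.2,"ry":0,"rz":0},{"dx":0,"dy":-108,"dz":-9,"rx":0.2,"ry":0,"rz":0},{"dx":0,"dy":-144,"dz":-9,"rx":0.2,"ry":0,"rz":0},{"dx":0,"dy":-180,"dz":-9,"rx":0.2,"ry":0,"rz":0}]}}

```text
clock: 10.77
tcp_pos: [0.6151, -0.3282, 0.1737]
orientation: [-1.837, -1.795, -0.675]
contact_force: [0.8, 0.1, -2.8]
grip_width: 0.0195
gripper_force: 69.6
```

Call:
{"api": "send_rows", "payload": {"deltas": [{"dx":0,"dy":0,"dz":0,"rx":0,"ry":0,"rz":0},{"dx":0,"dy":0,"dz":0,"rx":0,"ry":0,"rz":0},{"dx":0,"dy":0,"dz":0,"rx":0,"ry":0,"rz":0}]}}

```text
clock: 11.02
tcp_pos: [0.6154, -0.3262, 0.1739]
orientation: [-1.837, -1.794, -0.676]
contact_force: [-0.8, 0.5, -2.7]
grip_width: 0.0191
gripper_force: 69.6
```

```bash
python3 - <<'E'
from h import *
delta([.6150,-.3341,.174],-1.9)
d=grab('wrist'); P=wpts(d);h=cv2.cvtColor(d['frame'],cv2.COLOR_BGR2HSV);S=h[...,1]; t=r.get_obs()['tcp_pos']
s=(S<60)&(abs(P[...,1]-t[1]-.05)<.04)&(abs(P[...,0]-t[0])<.03)&(abs(P[...,2]-t[2]+.0587)<.006); rect(P[s],'shoe top')
print('front-tcp',P[s][:,1].max()-t[1],'z-tcp',np.median(P[s][:,2])-t[2],'x',np.percentile(P[s][:,0],[1,99])-t[0])
E
```

```text
d mm [-0.4 -7.9  0.1] rot [-0.36  0.05 -0.55] t 11.0167 F [-0.8  0.5 -2.7]
shoe top 439 [ 617.  -271.4] [28.7 27.1] 89.36 z 0.1155
front-tcp 0.0684906134303166 z-tcp -0.058800308430659615 x [-0.01220365  0.01472701]
```

There is no slip in the grip. I return to the pose where I grasped it.

Call:
{"api": "send_rows", "payload": {"deltas": [{"dx":-0.4,"dy":-8,"dz":-5,"rx":-0.4,"ry":0,"rz":-0.5},{"dx":-0.4,"dy":-8,"dz":-20,"rx":-0.4,"ry":0,"rz":-0.5},{"dx":-0.4,"dy":-8,"dz":-36,"rx":-0.4,"ry":0,"rz":-0.5},{"dx":-0.4,"dy":-8,"dz":-36,"rx":-0.4,"ry":0,"rz":-0.5},{"dx":-0.4,"dy":-8,"dz":-36,"rx":-0.4,"ry":0,"rz":-0.5}]}}

```text
clock: 11.48
tcp_pos: [0.6135, -0.335, 0.1359]
orientation: [-1.85, -1.789, -0.671]
contact_force: [1.0, 0.1, -1.5]
grip_width: 0.0189
gripper_force: 69.4
```

Call:
{"api": "send_rows", "payload": {"deltas": [{"dx":0,"dy":0,"dz":-4,"rx":0,"ry":0,"rz":0},{"dx":0,"dy":0,"dz":-10,"rx":0,"ry":0,"rz":0},{"dx":0,"dy":0,"dz":-10,"rx":0,"ry":0,"rz":0},{"dx":0,"dy":0,"dz":-10,"rx":0,"ry":0,"rz":0}]}}

```text
clock: 11.82
tcp_pos: [0.6145, -0.3358, 0.1281]
orientation: [-1.852, -1.792, -0.672]
contact_force: [-0.0, 0.7, -2.2]
grip_width: 0.0193
gripper_force: 69.6
```

```bash
python3 - <<'E'
from h import *
delta([.6150,-.3341,.1094],-1.9)
E
```

```text
d mm [  0.5   1.7 -18.7] rot [0.14 0.03 0.01] t 11.8167 F [-0.   0.7 -2.2]
```

Call:
{"api": "send_rows", "payload": {"deltas": [{"dx":0.5,"dy":1.7,"dz":0,"rx":0.1,"ry":0,"rz":0},{"dx":0.5,"dy":1.7,"dz":-4,"rx":0.1,"ry":0,"rz":0},{"dx":0.5,"dy":1.7,"dz":-8,"rx":0.1,"ry":0,"rz":0},{"dx":0.5,"dy":1.7,"dz":-8,"rx":0.1,"ry":0,"rz":0}]}}

```text
clock: 12.15
tcp_pos: [0.6147, -0.334, 0.1193]
orientation: [-1.851, -1.79, -0.673]
contact_force: [0.1, 1.6, -2.6]
grip_width: 0.019
gripper_force: 69.7
```

Call:
{"api": "send_rows", "payload": {"deltas": [{"dx":0,"dy":0,"dz":-4,"rx":0,"ry":0,"rz":0},{"dx":0,"dy":0,"dz":-8,"rx":0,"ry":0,"rz":0},{"dx":0,"dy":0,"dz":-10,"rx":0,"ry":0,"rz":0},{"dx":0,"dy":0,"dz":-10,"rx":0,"ry":0,"rz":0}]}}

```text
clock: 12.48
tcp_pos: [0.615, -0.3342, 0.1099]
orientation: [-1.851, -1.79, -0.674]
contact_force: [0.8, 0.8, -0.8]
grip_width: 0.0189
gripper_force: 69.8
```

Call:
{"api": "send_rows", "payload": {"deltas": [{"dx":0,"dy":0,"dz":-0.5,"rx":0,"ry":0,"rz":0},{"dx":0,"dy":0,"dz":-0.5,"rx":0,"ry":0,"rz":0}]}}

```text
clock: 12.65
tcp_pos: [0.6152, -0.3343, 0.1098]
orientation: [-1.852, -1.791, -0.674]
contact_force: [-0.8, -0.6, -1.3]
grip_width: 0.0195
gripper_force: 69.8
```

Call:
{"api": "send_rows", "payload": {"deltas": [{"dx":0,"dy":0,"dz":0,"rx":0,"ry":0,"rz":0},{"dx":0,"dy":0,"dz":0,"rx":0,"ry":0,"rz":0},{"dx":0,"dy":0,"dz":0,"rx":0,"ry":0,"rz":0},{"dx":0,"dy":0,"dz":0,"rx":0,"ry":0,"rz":0},{"dx":0,"dy":0,"dz":0,"rx":0,"ry":0,"rz":0}], "jaw": 80}}

```text
clock: 13.07
tcp_pos: [0.6153, -0.3342, 0.1101]
orientation: [-1.851, -1.791, -0.674]
contact_force: [0.1, -0.7, 0.5]
grip_width: 0.0783
gripper_force: 0.0
```

Call:
{"api": "send_rows", "payload": {"deltas": [{"dx":0,"dy":-13,"dz":15,"rx":0,"ry":0,"rz":0},{"dx":0,"dy":-26,"dz":31,"rx":0,"ry":0,"rz":0},{"dx":0,"dy":-45,"dz":54,"rx":0,"ry":0,"rz":0},{"dx":0,"dy":-64,"dz":76,"rx":0,"ry":0,"rz":0},{"dx":0,"dy":-77,"dz":92,"rx":0,"ry":0,"rz":0}]}}

```text
clock: 13.48
tcp_pos: [0.6152, -0.4133, 0.204]
orientation: [-1.854, -1.792, -0.674]
contact_force: [0.6, 0.0, 0.2]
grip_width: 0.0797
gripper_force: 0.0
```

Call:
{"api": "send_rows", "payload": {"deltas": [{"dx":0,"dy":0,"dz":0,"rx":0,"ry":0,"rz":0},{"dx":0,"dy":0,"dz":0,"rx":0,"ry":0,"rz":0},{"dx":0,"dy":0,"dz":0,"rx":0,"ry":0,"rz":0}]}}

```text
clock: 13.73
tcp_pos: [0.615, -0.4101, 0.2008]
orientation: [-1.85, -1.79, -0.673]
contact_force: [-0.5, 0.6, 0.2]
grip_width: 0.0799
gripper_force: 0.0
```

```bash
python3 - <<'E'
from h import *
d=grab('wrist');P=wpts(d);h=cv2.cvtColor(d['frame'],cv2.COLOR_BGR2HSV);H,S=h[...,0],h[...,1];x,y,z=P[...,0],P[...,1],P[...,2]
yl=(H>20)&(H<35)&(S>150)&(z>.05)&(np.hypot(x-.616,y+.32)<.09); Q=P[yl]
for a in (.075,.105,.12):
    q=Q[abs(Q[:,2]-a)<.004]; print(a,'x',q[:,0].min().round(4),q[:,0].max().round(4),'y',q[:,1].max().round(4),q[:,1].min().round(4))
rect(Q[Q[:,2]>.138],'tip')
sh=(np.hypot(x-.616,y+.29)<.04)&(abs(z-.052)<.006)&(S<50); rect(P[sh],'shoe')
d=grab('side');P=pts(d);h=cv2.cvtColor(d['frame'],cv2.COLOR_BGR2HSV)
for l,a,b in(('orange',6,15),('red',0,4)):
    k=(h[...,0]>=a)&(h[...,0]<=b)&(h[...,1]>150)&(P[...,0]>.62)&(P[...,0]<.8)&(abs(P[...,1]-.03)<.06)&(P[...,2]<.12); print(l,P[k].min(0).round(3),P[k].max(0).round(3))
print(r.get_obs())
E
```

```text
0.075 x 0.6087 0.6266 y -0.2888 -0.2952
0.105 x 0.6083 0.6261 y -0.3135 -0.3203
0.12 x 0.6077 0.6261 y -0.3261 -0.3326
tip 752 [ 615.8 -357.5] [26.  19.6] 88.09 z 0.1439
shoe 140 [ 607.  -277.7] [47.7 21.9] 3.07 z 0.0508
orange [0.686 0.027 0.009] [0.714 0.05  0.038]
red [0.676 0.027 0.027] [0.699 0.05  0.053]
{'clock': 13.8333, 'joints': array([ 0.90510524,  0.93179452, -0.40332185,  1.03928055, -0.25730037,
        1.60994274,  0.60005817]), 'qvel': array([-0.0010649 ,  0.00162272, -0.00055285, -0.00520282, -0.00090093,
        0.00107405,  0.00091273]), 'tau': array([ 4.92879152e-01, -8.20670414e+01, -7.73897320e+00, -2.68583894e+01,
       -2.19457380e+00,  1.51358843e+00,  7.22240111e-04]), 'tcp_pos': array([ 0.61488353, -0.40955336,  0.20041753]), 'orientation': array([-1.84830413, -1.78984161, -0.6730117 ]), 'contact_force': array([-0.20007152, -0.27544463, -0.61721017]), 'moment': array([-0.70728739,  0.01889719,  0.05246524]), 'gripper_force': 0.0, 'grip_width': 0.07990220671238792}
```

The scraper is seated, with its shoe top at 0.051 and the handle as it was at the start. The stops are at rest in the bin and the hand is clear, so I hand in.

```bash
python3 -c "
from bench import r
print(r.hand_in())"
```

```text
the job is handed in; nothing more can be done
None
```

The job is handed in: both stops measured inside the blue bin, the scraper back in its stand, fully home and released, and the hand clear; the hand-in call gave no verdict.

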